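# Put the lids back on the kitchen canisters

## Robot

A 7-joint arm with a two-finger parallel gripper is mounted at the origin on the work surface. World frame = base frame: x ahead of the robot, y to its left, z up, the work surface at z = 0. Lengths are in mm, angles in rad, forces in N, time in s.
With the tool pointing down it reaches from about 400 to 875 mm from the base axis. Payload 6.5 kg.
Tool frame: the origin (TCP) lies at the very end of the fingers, on their centre line; the grasp point (between the pads) lies 19 mm behind it; z points along the fingers, y is the direction in which the jaws open and shut (so a half turn about z gives the same grasp; the last joint's range is limited). The gripper opens to 85 mm and grips with 20 to 120 N. Pads are 22 mm wide; open, the fingers measure 114 mm over their backs; the gripper's body (76 mm by 85 mm) begins 54 mm behind the grasp point. The pads swing forward as they close: fully open they stand 13 mm farther back than shut.
Start: joints at [1.227, 0.536, -0.004, 1.538, 0.003, 1.067, -0.071], TCP at [178.252, -625.073, 231.29] pointing down, gripper open.
Joint ranges: [-2.7, 2.7], [-0.37, 2.16], [-1.27, 1.26], [0.24, 2.4], [-1.31, 4.45], [0.19, 1.91], [-2.76, 2.76]. Speed limits (rad/s): [2.39, 2.39, 3.14, 3.14, 3.14, 3.14, 3.14].

## Interface

Orientations are given as [roll, pitch, yaw] about the fixed x, y, z axes, in that order (R = Rz(yaw) Ry(pitch) Rx(roll)).
In Python, from bench import ctrl gives the robot as it stands. The module is installed in compiled form; this text tells all that it offers.
- The arm moves only by the tool jog_arm, never from a script. Its argument "series" is a list of rows, each a list of 3 entries, a list of its own where there are three numbers: the shift along the world's x, y, z in m, then the turn, a rotation vector about the world's x, y, z in rad, then the finger opening in m, from 0 to 0.0854. A call has 1 to 10 rows; each row is the pose to reach, as a shift and turn from the pose measured when the call began; what a row does not reach only later rows make up. A row lasts 1/12 s, in which the tool goes at most 41.7 mm and 7.16 degrees, less where a joint would pass 70% of its speed; a pose out of reach is approached as far as the arm can. A call with a gripper value outside its range is refused whole. The fingers move at their own pace and stop on an object; the grip force is fixed at half the most. Time passes only in rows, so rows that repeat a pose let the fingers close. It gives the time, the measured TCP pose, the force and the opening at its end, in the units of the state.
- ctrl.observe(): the state, without advancing time (a new reading comes with each control period).
- ctrl.get_image(name): name is "side" or "top"; returns a dict with "pixels" (420x560x3 uint8, red, green, blue), "fx", "fy", "cx", "cy" (pixels), "world_to_cam" (4x4, takes a point from world to camera coordinates). Camera axes: x right, y down, z forward; pixel columns grow to the right and rows downward; lengths in mm; the calibration is good to about 2 mm. A picture is of the moment at which its call begins. There is no depth.
- ctrl.sign_off(): hands the job in, once; it reports no verdict.
The state is a dict: "t": time; "joint_positions": joint angles; "joint_velocities": joint speeds; "joint_efforts": joint torques, N m; "tcp_pos": TCP position; "ee_rot": TCP orientation; "force": force on the tool from outside, world axes, zero at the start; "wrist_torque": the same for the moment, N m; "opening": finger opening in mm.
Only numpy, scipy, OpenCV 4.12 (cv2) and the standard library are available. Lean on these libraries where they do the work, as an engineer would, in place of code of your own. Each camera call takes 0.05 s, during which the arm holds its last target. There are 200 camera calls.

## Task

The kitchen canisters are washed and dry: pick out the four lids with a bar handle and put each one on the canister of its own shape and size, seated flat on the rim, with the square and oblong lids lined up with their canisters. Leave the canisters, and the drinking glass and pepper mill among them, standing where they are.

Things in the scene. Friction and masses are not known exactly. Their poses are not given: they have to be found in the camera images.
- small_round_canister: The small round canister: an empty, open-topped brushed steel kitchen canister, round, inside diameter 60, outside 68, 88 mm high, walls 4 mm, about 0.4 kg, loose, standing upright on the table. Origin: centre of its underside; z up.
- large_round_canister: The large round canister: an empty, open-topped brushed steel kitchen canister, round, inside diameter 96, outside 104, 62 mm high, walls 4 mm, about 0.4 kg, loose, standing upright on the table. Origin: centre of its underside; z up.
- square_canister: The square canister: an empty, open-topped brushed steel kitchen canister, square, inside 76 x 76, outside 84 x 84 (x and y along its sides), 75 mm high, walls 4 mm, about 0.4 kg, loose, standing upright on the table. Origin: centre of its underside; z up.
- oblong_canister: The oblong canister: an empty, open-topped brushed steel kitchen canister, oblong, inside 100 (along its x) x 56 (along its y), outside 108 x 64, 68 mm high, walls 4 mm, about 0.4 kg, loose, standing upright on the table. Origin: centre of its underside; z up.
- small_round_lid: The small round lid: steel, lying handle up, round, plate diameter 80, rib diameter 44 mm. A grey rib 8 mm high below (8 mm to spare all round in its canister), a 5 mm plate that rests on the rim, and on top, central, a black bar handle 46 mm long (along x), 14 wide (along y), 28 high, to pinch across its width. 0.1 to 0.2 kg. Origin: centre of the rib's underside (seated: 8 mm below the rim); z up.
- large_round_lid: The large round lid: steel, lying handle up, round, plate diameter 116, rib diameter 80 mm. A grey rib 8 mm high below (8 mm to spare all round in its canister), a 5 mm plate that rests on the rim, and on top, central, a black bar handle 46 mm long (along x), 14 wide (along y), 28 high, to pinch across its width. 0.1 to 0.2 kg. Origin: centre of the rib's underside (seated: 8 mm below the rim); z up.
- square_lid: The square lid: steel, lying handle up, square, plate 96 x 96, rib 60 x 60 mm. A grey rib 8 mm high below (8 mm to spare all round in its canister), a 5 mm plate that rests on the rim, and on top, central, a black bar handle 46 mm long (along x), 14 wide (along y), 28 high, to pinch across its width. 0.1 to 0.2 kg. Origin: centre of the rib's underside (seated: 8 mm below the rim); z up.
- oblong_lid: The oblong lid: steel, lying handle up, oblong, plate 120 (along its x) x 76 (along its y), rib 84 x 40 mm. A grey rib 8 mm high below (8 mm to spare all round in its canister), a 5 mm plate that rests on the rim, and on top, central, a black bar handle 46 mm long (along x), 14 wide (along y), 28 high, to pinch across its width. 0.1 to 0.2 kg. Origin: centre of the rib's underside (seated: 8 mm below the rim); z up.
- glass: A clear drinking glass, 68 mm across at the rim, 105 mm high, to be left alone. Origin: centre of its underside.
- mill: A dark wooden pepper mill, 54 mm across, 120 mm high (the tallest thing among the canisters and lids), to be left alone. Origin: centre of its underside. (A flat round cork coaster, 92 mm across and 8 mm high, fixed to the table and without a handle, also lies somewhere among the lids and canisters; it plays no part and is not listed.)
Not all that is in view belongs to the job. Leave any yellow look-alike of the large_round_lid alone. Leave any orange look-alike of the oblong_lid alone.

How it is judged:
By the outcome, as a careful person would: the job done as asked, in the order asked, and still so for the second after the job is handed in, with the robot touching nothing.
It also fails if it takes over 99 s, if anything falls off the work surface, if the arm or the gripper's body presses on something with over 40 N, if the wrist force passes 120 N, or if a joint passes its speed limit or range.

## Working session

There is one attempt and no reset: what is moved stays moved. The work goes in short steps, Python scripts to look and compute and a tool call to move; the robot and the scene stay as the last step left them, time stands still between calls to the robot, and variables do not carry over. Pictures are saved under pics/ and viewed, about 12 in all and at most 16, crops included, and the job is handed in when it is done.

Besides the shell and the picture viewer there is one more tool, called after ">>>" in YAML: its name, and indented under it one key for each argument. jog_arm: Moves the arm, as the interface text tells. Its arguments: {"type":"object","properties":{"series":{"type":"array","items":{"type":"array"}}},"required":["series"]}

```bash
mkdir -p pics; python3 - <<'E'
from bench import ctrl
import cv2, numpy as np
s=ctrl.observe(); print({k:np.round(v,3).tolist() for k,v in s.items()})
for n in("top","side"):
    d=ctrl.get_image(n); cv2.imwrite(f"pics/{n}0.png",d["pixels"][:,:,::-1])
    print(n,d["fx"],d["fy"],d["cx"],d["cy"],np.round(d["world_to_cam"],4).tolist())
E
```

```text
{'t': 0.0, 'joint_positions': [1.227, 0.537, -0.004, 1.539, 0.003, 1.067, -0.071], 'joint_velocities': [-0.001, 0.0, 0.001, -0.001, 0.001, -0.002, -0.0], 'joint_efforts': [0.001, -58.342, 1.049, -25.91, 0.012, 0.01, 0.0], 'tcp_pos': [178.082, -624.497, 230.429], 'ee_rot': [-3.14, 0.0, 0.278], 'force': [-0.399, -0.54, -0.107], 'wrist_torque': [0.028, -0.02, 0.069], 'opening': 85.548}
top 487.47219694737214 487.47219694737214 278.9469606315344 218.22663978815245 [[-0.0142, -0.9999, 0.0009, -0.6484], [-0.9862, 0.0138, -0.1651, 558.3866], [0.1651, -0.0032, -0.9863, 1350.5358], [0.0, 0.0, 0.0, 1.0]]
side 409.3617737171272 409.3617737171272 279.9529159025161 208.28905128367182 [[-0.9935, -0.1137, -0.0103, 555.133], [-0.0527, 0.5371, -0.8419, 71.3681], [0.1012, -0.8358, -0.5396, 1102.6626], [0.0, 0.0, 0.0, 1.0]]
```

View pics/top0.png

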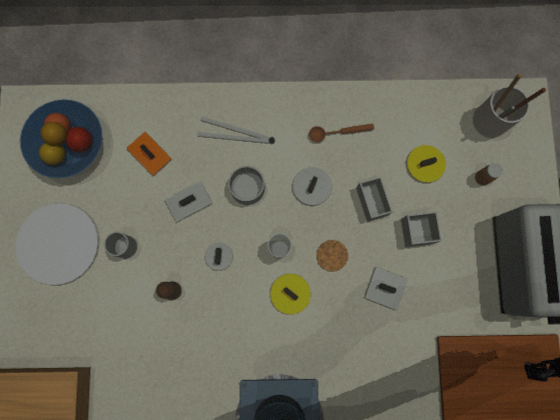

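View pics/side0.png

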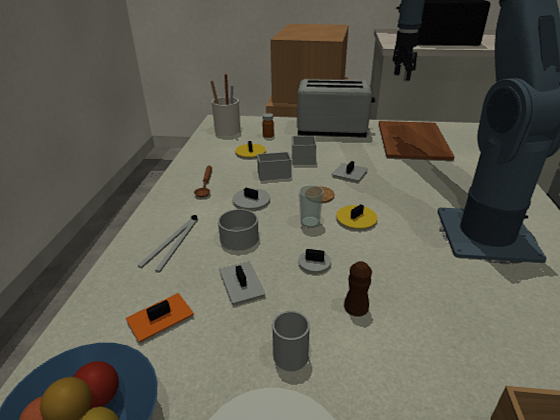

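The top view shows these at pixels (col,row):

| | Lid | Canister |
|---|---|---|
| Small round | (218,257) | (121,245) |
| Large round | (312,186) | (247,185) |
| Oblong | (188,201) | (374,199) |
| Square | (386,288) | (421,229) |

The glass is at (280,247), the mill at (168,290) and the coaster at (332,255). The look-alikes are orange and yellow. Next I'll segment the lids and canisters.

```bash
cat > h.py <<'E'
import cv2, numpy as np
LID={'sr':(218,257),'lr':(312,186),'ob':(188,201),'sq':(386,288)}
CAN={'sr':(121,245),'lr':(247,185),'ob':(374,199),'sq':(421,229)}
def ray(d,u,v,z):
    M=d["world_to_cam"];R=M[:3,:3];c=-R.T@M[:3,3]
    r=R.T@np.array([(u-d["cx"])/d["fx"],(v-d["cy"])/d["fy"],1])
    return c+r*(z-c[2])/r[2]
def pix(d,p):
    q=d["world_to_cam"]@np.append(p,1); return np.array([d["cx"]+d["fx"]*q[0]/q[2],d["cy"]+d["fy"]*q[1]/q[2]])
def rb(d):
    p=cv2.resize(d["pixels"],None,fx=4,fy=4,interpolation=cv2.INTER_CUBIC).astype(int)
    return p
E
python3 - <<'E'
from h import *
from bench import ctrl
d=ctrl.get_image("top"); P=d["pixels"]; 
tiles=[]
for D in(LID,CAN):
    row=[]
    for k,(u,v) in D.items():
        c=P[v-25:v+25,u-25:u+25,::-1]
        row.append(cv2.resize(c,(200,200),interpolation=cv2.INTER_CUBIC))
    tiles.append(np.hstack(row))
    for k,(u,v) in D.items(): print(k,P[v,u-24:u+25:2].tolist())
cv2.imwrite("pics/m.png",np.clip(np.vstack(tiles)*1.5,0,255).astype(np.uint8))
E
```

```text
sr [[130, 129, 114], [131, 131, 115], [132, 132, 115], [134, 133, 119], [133, 132, 116], [109, 108, 98], [118, 119, 115], [116, 118, 113], [114, 119, 113], [116, 119, 113], [74, 77, 72], [37, 34, 33], [38, 39, 35], [41, 40, 37], [110, 113, 109], [118, 122, 114], [117, 119, 114], [117, 121, 116], [114, 118, 111], [104, 106, 98], [134, 134, 118], [131, 133, 117], [132, 133, 115], [132, 131, 117], [130, 129, 112]]
lr [[132, 135, 118], [133, 131, 116], [95, 96, 84], [118, 122, 116], [118, 121, 114], [118, 124, 116], [116, 118, 113], [120, 123, 117], [116, 120, 113], [116, 120, 115], [76, 79, 76], [40, 41, 36], [40, 40, 37], [71, 74, 69], [113, 116, 110], [119, 122, 114], [116, 117, 114], [119, 123, 114], [119, 123, 116], [119, 123, 115], [120, 123, 115], [121, 123, 118], [124, 124, 110], [130, 131, 116], [131, 132, 116]]
ob [[101, 99, 87], [113, 114, 109], [112, 116, 108], [112, 115, 111], [113, 115, 108], [114, 117, 110], [114, 118, 111], [101, 104, 98], [37, 33, 29], [37, 39, 34], [40, 38, 30], [34, 35, 31], [36, 41, 33], [34, 34, 31], [66, 69, 63], [106, 107, 104], [116, 118, 113], [1
[... 1396 characters left out ...]
, 83], [58, 58, 53], [49, 52, 50], [63, 67, 61], [122, 124, 117], [121, 125, 117], [119, 124, 116], [119, 122, 117], [85, 88, 82], [79, 79, 76], [81, 87, 80], [77, 78, 73], [49, 48, 43], [46, 50, 43], [66, 68, 63], [125, 129, 119], [132, 132, 117], [132, 133, 115], [130, 131, 115], [131, 130, 114], [133, 132, 115]]
sq [[91, 92, 80], [94, 93, 80], [92, 91, 82], [52, 53, 47], [49, 51, 45], [49, 49, 47], [82, 84, 76], [122, 122, 117], [125, 126, 121], [120, 122, 116], [120, 124, 118], [116, 120, 115], [118, 122, 115], [79, 81, 77], [80, 80, 76], [79, 82, 75], [73, 74, 71], [51, 51, 47], [52, 52, 50], [47, 48, 45], [51, 51, 49], [119, 123, 112], [130, 128, 113], [131, 130, 116], [133, 134, 120]]
```

View pics/m.png

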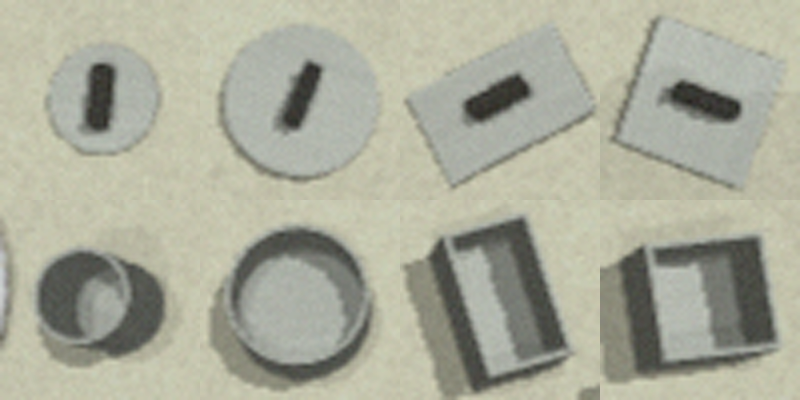

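```bash
cat >> h.py <<'E'
from scipy.optimize import least_squares
H={'sr':88,'lr':62,'ob':68,'sq':75}; RL={'sr':40,'lr':58}; RC={'sr':34,'lr':52}
WL={'ob':(120,76),'sq':(96,96)}; WC={'ob':(108,64),'sq':(84,84)}
def steel(d):  # 4x upscaled mask of neutral grey
    p=cv2.resize(cv2.GaussianBlur(d["pixels"],(0,0),.7),None,fx=4,fy=4,interpolation=cv2.INTER_CUBIC).astype(float)
    return ((p[:,:,2]/p[:,:,0])>.925).astype(np.uint8), (p.max(2)<65).astype(np.uint8), p
def blob(m,c,r=30,close=1):
    u,v=c; x0,y0=max(0,4*(u-r)),max(0,4*(v-r)); s=m[y0:4*(v+r),x0:4*(u+r)]
    s=cv2.morphologyEx(s,cv2.MORPH_CLOSE,np.ones((9,9),np.uint8)); s=cv2.morphologyEx(s,cv2.MORPH_OPEN,np.ones((15,15),np.uint8))
    cs=cv2.findContours(s,cv2.RETR_EXTERNAL,cv2.CHAIN_APPROX_NONE)[0]
    k=max(cs,key=lambda q:(cv2.pointPolygonTest(q,(4.*u-x0,4.*v-y0),False)>=0)*1e6+cv2.contourArea(q))
    return (cv2.convexHull(k)[:,0]+[x0,y0]+.5)/4-.5
def cast(d,pts,z): return np.array([ray(d,u,v,z)[:2] for u,v in pts])
def rect(q):
    (c,(w,h),a)=cv2.minAreaRect(q.astype(np.float32))
    if h>w: w,h,a=h,w,a+90
    return np.round(c,1),np.round((w,h),1),round((a+90)%180-90,1)
def circ(q,r):
    f=lambda p:np.hypot(*(q-p[:2]).T)-p[2]
    a=least_squares(lambda p:np.hypot(*(q-p).T)-r,q.mean(0),loss='soft_l1').x
    b=least_squares(f,[*q.mean(0),r],loss='soft_l1').x
    return np.round(a,1),np.round(b,1)
E
python3 - <<'E'
from h import *
from bench import ctrl
d=ctrl.get_image("top"); m,k,p=steel(d)
M=d["world_to_cam"]; cam=-M[:3,:3].T@M[:3,3]; print(cam)
ov=np.clip(p[:,:,::-1]*1.4,0,255).astype(np.uint8).copy()
def draw(b,c): cv2.polylines(ov,[np.round((b+.5)*4-.5).astype(int)],True,c,1)
for n,c in LID.items():
    b=blob(m|k,c); q=cast(d,b,13); draw(b,(0,0,255))
    print('lid',n,circ(q,RL[n]) if n in RL else rect(q))
    u,v=c; hb=blob(k,c,12); draw(hb,(0,255,0)); print('  handle',rect(cast(d,hb,41)),ray(d,*c,41).round())
for n,c in CAN.items():
    b=blob(m|k,c); draw(b,(255,0,0)); q=cast(d,b,H[n])
    if n in RC:
        o=q.mean(0); w=o-cam[:2]; w/=np.hypot(*w); f=q[(q-o)@w>0]; print('can',n,circ(f,RC[n]))
    else:
        a=cv2.approxPolyDP(b.astype(np.float32)[:,None],1.2,True)[:,0]; print('can',n,a.round(1).tolist(),cast(d,a,H[n]).round(1).tolist())
t=[np.hstack([ov[4*v-100:4*v+100,4*u-100:4*u+100] for u,v in D.values()]) for D in(LID,CAN)]
cv2.imwrite("pics/m2.png",np.vstack(t))
E
```

```text
[ 327.66447401   -4.07673051 1424.20589677]
lid sr (array([454.9, 168.6]), array([454.9, 168.6,  39.9]))
  handle (array([453.7, 167.3]), array([43.8, 16.4]), -3.3) [450. 166.  41.]
lid lr (array([ 660.9, -107. ]), array([ 660.9, -107. ,   58.1]))
  handle (array([ 654.6, -104.4]), array([38.6, 14.2]), -22.7) [ 653. -106.   41.]
lid ob (array([618.8, 259.3]), array([122.2,  78.1]), -63.0)
  handle (array([615.7, 257.3]), array([46.2, 18.6]), -63.4) [613. 254.  41.]
lid sq (array([ 357.5, -311.6]), array([98.7, 98.6]), 68.1)
  handle (array([ 356. , -308.9]), array([47.2, 16.7]), 67.9) [ 356. -307.   41.]
can sr (array([487.4, 442.4]), array([487.4, 442.3,  34.1]))
can lr (array([658.8,  84.9]), array([659.2,  85. ,  51.7]))
can ob [[380.1000061035156, 176.89999389648438], [388.6000061035156, 199.60000610351562], [391.1000061035156, 211.89999389648438], [382.3999938964844, 216.60000610351562], [366.8999938964844, 219.89999389648438], [357.6000061035156, 192.60000610351562], [357.1000061035156, 186.60000610351562], [362.6000061035156, 181.10000610351562]] [[670.6, -299.7], [603.9, -320.6], [568.5, -325.9], [555.2, -300.5], [546.5, -256.3], [625.4, -233.4], [643.0, -232.7], [658.8, -249.1]]
can sq [[435.8999938964844, 211.60000610351562], [440.3999938964844, 240.39999389648438], [427.8999938964844, 244.10000610351562], [405.3999938964844, 245.89999389648438], [401.6000061035156, 224.89999389648438], [402.1000061035156, 218.39999389648438], [407.6000061035156, 214.39999389648438]] [[566.2, -450.2], [484.7, -457.2], [474.7, -421.7], [470.7, -358.8], [529.8, -351.7], [548.3, -354.1], [559.4, -370.2]]
```

View pics/m2.png

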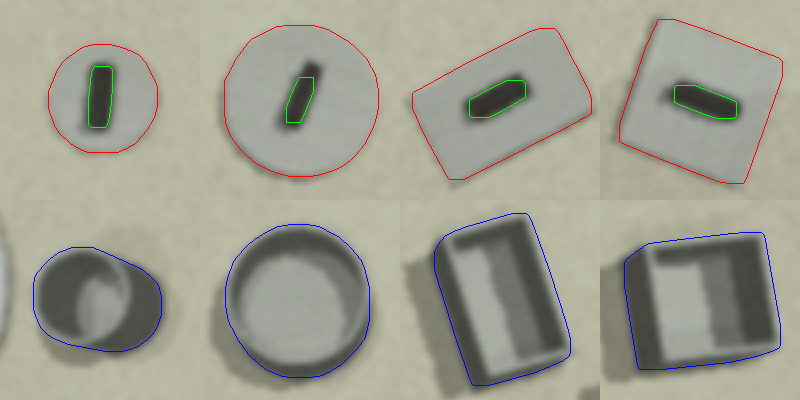

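The red and blue outlines follow the plates and canister silhouettes well. I still need the oblong and square canister yaw and centre. Those come from the silhouette's bounding rectangle on the rim plane, whose far sides are true rim edges.

```bash
python3 - <<'E'
from h import *
from bench import ctrl
d=ctrl.get_image("top"); m,k,p=steel(d)
for n in('ob','sq'):
    q=cast(d,blob(m|k,CAN[n]),H[n]); c,wh,a=rect(q)
    if not -45<a<45: a=a-90 if a>0 else a+90
    t=np.radians(a); e=np.array([np.cos(t),np.sin(t)]); nn=np.array([-e[1],e[0]])
    E=(q@e).max()-1; N=(q@nn).min()+1   # 1 mm mask growth
    L,W=WC[n]; print(n,a,wh,((E-L/2)*e+(N+W/2)*nn).round(1))
E
```

```text
ob 15.1 [114.3  79.2] [ 612.2 -284.3]
sq 6.0 [104.7  89.3] [ 521.  -414.4]
```

>>> jog_arm:
  series:
    - [[0.03,0.05,0],[0,0,0.1],0.085]
    - [[0.06,0.1,-0.02],[0,0,0.22],0.06]
    - [[0.09,0.14,-0.04],[0,0,0.34],0.05]
    - [[0.11,0.18,-0.06],[0,0,0.46],0.045]
    - [[0.13,0.22,-0.08],[0,0,0.58],0.045]
    - [[0.15,0.26,-0.1],[0,0,0.7],0.045]
    - [[0.17,0.29,-0.12],[0,0,0.82],0.045]
    - [[0.1794,0.3129,-0.13],[0,0,0.907],0.045]
    - [[0.1794,0.3129,-0.13],[0,0,0.907],0.045]
    - [[0.1794,0.3129,-0.13],[0,0,0.907],0.045]

```text
t: 1.08
tcp_pos: [359.2, -305.4, 99.0]
ee_rot: [-3.138, -0.004, 1.192]
force: [-0.4, 0.5, 0.5]
opening: 45.3
```

```bash
python3 - <<'E'
from bench import ctrl
import numpy as np
for i in range(3):
    s=ctrl.observe(); print(s['t'],np.round(s['tcp_pos'],1),np.round(s['ee_rot'],3),np.round(s['joint_velocities'],3))
    d=ctrl.get_image("top")
import cv2; cv2.imwrite("pics/t1.png",cv2.resize(d["pixels"][240:340,320:460,::-1],None,fx=4,fy=4,interpolation=cv2.INTER_CUBIC))
E
```

```text
1.0833 [ 359.2 -305.4   99. ] [-3.138 -0.004  1.192] [-0.242  0.054  0.072  0.059  0.066 -0.124 -0.255]
1.1333 [ 359.3 -305.5   99. ] [-3.138 -0.004  1.193] [ 0.06  -0.018  0.042 -0.047 -0.004  0.048  0.09 ]
1.1833 [ 358.4 -308.6   99.9] [-3.139e+00 -2.000e-03  1.190e+00] [ 0.056 -0.017  0.052 -0.042  0.007  0.023  0.041]
```

>>> jog_arm:
  series:
    - [[-0.0005,-0.0022,-0.01],[0,0,0],0.045]
    - [[-0.0009,-0.0024,-0.03],[0,0,0],0.045]
    - [[-0.0009,-0.0024,-0.05],[0,0,0],0.045]
    - [[-0.0009,-0.0024,-0.068],[0,0,0],0.045]
    - [[-0.0009,-0.0024,-0.078],[0,0,0],0.045]
    - [[-0.0009,-0.0024,-0.083],[0,0,0],0.045]
    - [[-0.0009,-0.0024,-0.083],[0,0,0],0.045]
    - [[-0.0009,-0.0024,-0.083],[0,0,0],0.045]

```text
t: 1.9
tcp_pos: [357.0, -314.3, 18.0]
ee_rot: [-3.141, 0.0, 1.186]
force: [-0.8, 1.2, 0.3]
opening: 45.1
```

```bash
python3 - <<'E'
from bench import ctrl
import numpy as np,cv2
t=[]
for n in("side","top"):
    d=ctrl.get_image(n); s=ctrl.observe()
    c=d["pixels"][140:200,300:400] if n=="side" else d["pixels"][250:310,335:435]
    t.append(cv2.resize(np.clip(c[:,:,::-1]*1.5,0,255).astype(np.uint8),None,fx=5,fy=5,interpolation=cv2.INTER_CUBIC))
cv2.imwrite("pics/g1.png",np.vstack(t)); print(s['tcp_pos'],s['force'],s['opening'])
E
```

```text
[ 357.44412456 -314.26335141   18.47298793] [-0.66592585 -0.44569583 -0.17497001] 45.09578603132137
```

View pics/g1.png

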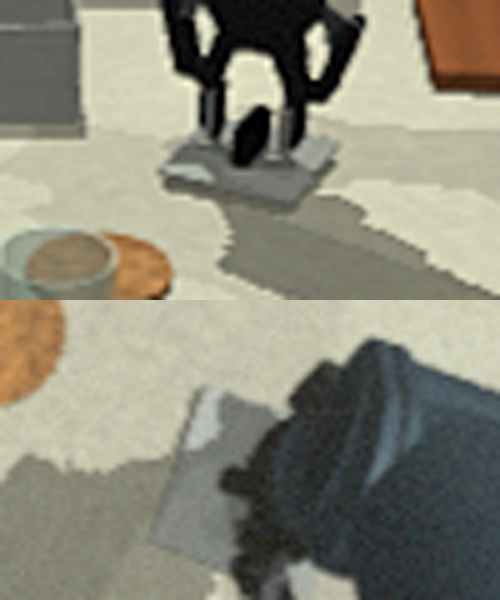

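The fingers stand astride the handle, so I'll close and lift.

>>> jog_arm:
  series:
    - [[0,0.002,-0.001],[0,0,0],0.02]
    - [[0,0.002,-0.001],[0,0,0],0.005]
    - [[0,0.002,-0.001],[0,0,0],0.0]
    - [[0,0.002,-0.001],[0,0,0],0.0]
    - [[0,0.002,-0.001],[0,0,0],0.0]
    - [[0,0.002,-0.001],[0,0,0],0.0]
    - [[0,0.002,-0.001],[0,0,0],0.0]
    - [[0,0.002,0.002],[0,0,0],0.0]
    - [[0,0.002,0.01],[0,0,0],0.0]
    - [[0,0.002,0.025],[0,0,0],0.0]

```text
t: 2.83
tcp_pos: [356.5, -311.5, 43.2]
ee_rot: [-3.139, -0.0, 1.187]
force: [0.1, -0.5, -1.6]
opening: 12.7
```

>>> jog_arm:
  series:
    - [[0,0,0.02],[0,0,0],0]
    - [[0.005,-0.003,0.05],[0,0,0.02],0]
    - [[0.025,-0.015,0.08],[0,0,0.08],0]
    - [[0.055,-0.034,0.097],[0,0,0.16],0]
    - [[0.085,-0.053,0.097],[0,0,0.26],0]
    - [[0.115,-0.072,0.097],[0,0,0.36],0]
    - [[0.14,-0.088,0.097],[0,0,0.44],0]
    - [[0.156,-0.097,0.097],[0,0,0.477],0]
    - [[0.164,-0.1015,0.097],[0,0,0.477],0]
    - [[0.164,-0.1015,0.097],[0,0,0.477],0]

```text
t: 3.67
tcp_pos: [522.0, -413.5, 140.3]
ee_rot: [-3.14, -0.0, 1.664]
force: [-0.4, 0.0, -2.1]
opening: 12.9
```

>>> jog_arm:
  series:
    - [[0,0,0],[0,0,0],0]
    - [[0,0,0],[0,0,0],0]
    - [[0,0,0],[0,0,0],0]

```text
t: 3.92
tcp_pos: [521.1, -413.1, 140.5]
ee_rot: [-3.14, -0.001, 1.664]
force: [0.5, -0.3, -1.6]
opening: 13.0
```

```bash
python3 - <<'E'
from bench import ctrl
import numpy as np,cv2
t=[]
for n in("side","top"):
    d=ctrl.get_image(n); s=ctrl.observe()
    c=d["pixels"][110:190,240:360] if n=="side" else d["pixels"][180:270,370:490]
    t.append(cv2.resize(np.clip(c[:,:,::-1]*1.5,0,255).astype(np.uint8),(600,300),interpolation=cv2.INTER_CUBIC))
cv2.imwrite("pics/p1.png",np.vstack(t)); print(s['tcp_pos'],s['ee_rot'],s['force'],s['opening'])
E
```

```text
[ 521.29130069 -413.25167283  140.56471485] [-3.13992070e+00 -3.35078449e-04  1.66411763e+00] [ 0.27723962  0.26996607 -0.81624259] 12.994976066967014
```

View pics/p1.png

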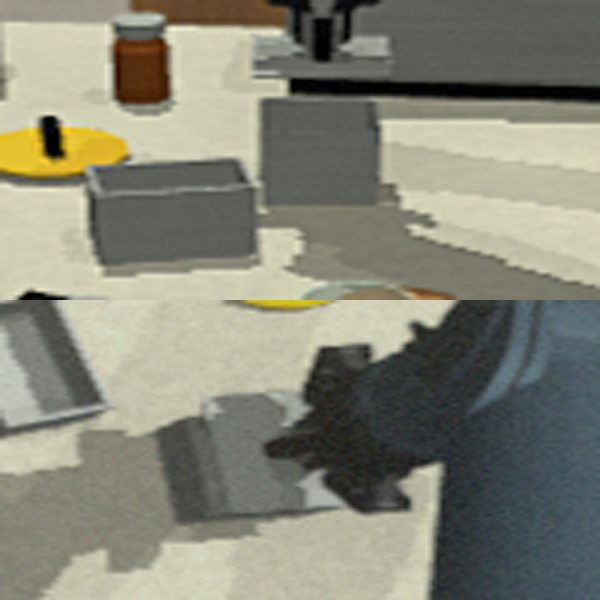

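The side view shows the square lid held level, directly above its canister (about tile 320,60 over 320,100). Lower it.

>>> jog_arm:
  series:
    - [[-0.0005,0,-0.012],[0,0,0],0]
    - [[-0.0005,0,-0.026],[0,0,0],0]
    - [[-0.0005,0,-0.038],[0,0,0],0]
    - [[-0.0005,0,-0.046],[0,0,0],0]
    - [[-0.0005,0,-0.051],[0,0,0],0]
    - [[-0.0005,0,-0.054],[0,0,0],0]
    - [[-0.0005,0,-0.055],[0,0,0],0]
    - [[-0.0005,0,-0.055],[0,0,0],0]
    - [[-0.0005,0,-0.055],[0,0,0],0]

```text
t: 4.77
tcp_pos: [521.2, -413.4, 85.8]
ee_rot: [-3.141, 0.0, 1.664]
force: [-0.1, -0.1, -1.4]
opening: 12.7
```

>>> jog_arm:
  series:
    - [[0,0,-0.001],[0,0,0],0]
    - [[0,0,-0.002],[0,0,0],0]
    - [[0,0,-0.002],[0,0,0],0]

```text
t: 5.02
tcp_pos: [521.5, -413.7, 85.2]
ee_rot: [-3.141, 0.001, 1.664]
force: [-2.8, 1.9, 7.0]
opening: 12.7
```

>>> jog_arm:
  series:
    - [[0,0,0],[0,0,0],0.02]
    - [[0,0,0],[0,0,0],0.03]
    - [[0,0,0.001],[0,0,0],0.045]
    - [[0,0,0.003],[0,0,0],0.045]
    - [[0,0,0.02],[0,0,0],0.045]
    - [[0,0,0.045],[0,0,0],0.045]
    - [[0,0.02,0.08],[0,0,0],0.045]
    - [[0.01,0.05,0.11],[0,0,0],0.045]
    - [[0.02,0.09,0.12],[0,0,-0.05],0.045]
    - [[0.04,0.13,0.12],[0,0,-0.1],0.045]

```text
t: 5.85
tcp_pos: [560.1, -289.2, 209.1]
ee_rot: [3.137, 0.004, 1.558]
force: [1.1, -0.4, -0.0]
opening: 45.2
```

```bash
cat >> h.py <<'E'
def seated(d,n,c):
    m,k,p=steel(d); q=cast(d,blob(m|k,c),H[n]+5)
    return circ(q,RL[n]) if n in RL else rect(q)
E
python3 - <<'E'
from h import *
from bench import ctrl
t=[]
for n in("side","top"):
    d=ctrl.get_image(n); s=ctrl.observe()
    c=d["pixels"][110:190,240:360] if n=="side" else d["pixels"][180:270,370:490]
    t.append(cv2.resize(np.clip(c[:,:,::-1]*1.5,0,255).astype(np.uint8),(600,300),interpolation=cv2.INTER_CUBIC))
cv2.imwrite("pics/q1.png",np.vstack(t)); print(s['tcp_pos'],s['ee_rot'],s['force'],s['opening'])
print(seated(d,'sq',(421,229)))
E
```

```text
[ 563.92400851 -278.78445075  207.06058308] [ 3.13698069 -0.0033405   1.57446777] [ 1.20765478  0.28447515 -0.19503217] 45.0485433273302
(array([ 519. , -405.2]), array([171. , 168.3]), 89.2)
```

View pics/q1.png

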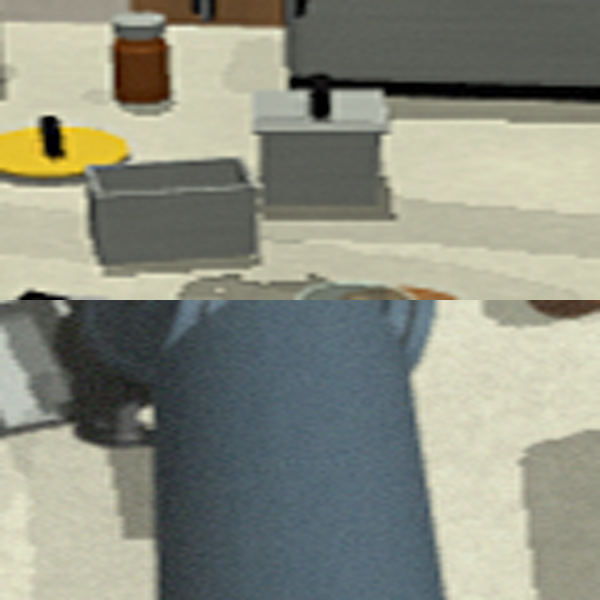

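The side view shows the square lid seated flat and parallel to its canister (tile 320,110). The arm hides it in the top view. Next is the large round lid.

>>> jog_arm:
  series:
    - [[0.01,0.02,0],[0,0,0.12],0.045]
    - [[0.022,0.045,0],[0,0,0.24],0.045]
    - [[0.036,0.07,-0.01],[0,0,0.36],0.045]
    - [[0.05,0.095,-0.025],[0,0,0.48],0.045]
    - [[0.064,0.12,-0.045],[0,0,0.6],0.045]
    - [[0.078,0.142,-0.065],[0,0,0.72],0.045]
    - [[0.088,0.158,-0.08],[0,0,0.84],0.045]
    - [[0.094,0.168,-0.088],[0,0,0.95],0.045]
    - [[0.097,0.173,-0.09],[0,0,1.06],0.045]
    - [[0.097,0.173,-0.09],[0,0,1.15],0.045]

```text
t: 6.78
tcp_pos: [661.0, -103.3, 115.7]
ee_rot: [3.136, -0.005, 2.733]
force: [0.1, 0.0, 0.3]
opening: 44.8
```

>>> jog_arm:
  series:
    - [[0,0,0],[0,0,0],0.045]
    - [[0,0,0],[0,0,0],0.045]
    - [[0,0,0],[0,0,0],0.045]

```text
t: 7.03
tcp_pos: [660.9, -103.6, 115.7]
ee_rot: [3.136, -0.005, 2.73]
force: [0.5, 1.0, -0.2]
opening: 45.4
```

```bash
python3 - <<'E'
from h import *
from bench import ctrl
d=ctrl.get_image("top"); s=ctrl.observe(); print(s['tcp_pos'],s['ee_rot'],s['joint_positions'])
print(seated(d,'sq',(421,229)))
c=d["pixels"][180:270,370:490,::-1]; cv2.imwrite("pics/q2.png",cv2.resize(c,(600,450)))
E
```

```text
[ 660.93597702 -103.73959982  115.85023366] [ 3.13599098 -0.00514608  2.7305892 ] [ 0.49616624  0.78981977 -0.63011729  1.53258971  0.51421418  0.99297472
  0.88114706]
(array([ 504.4, -391.2]), array([148.4, 141.2]), 88.2)
```

>>> jog_arm:
  series:
    - [[0,-0.002,-0.015],[0,0,0],0.045]
    - [[0,-0.003,-0.035],[0,0,0],0.045]
    - [[0,-0.003,-0.056],[0,0,0],0.045]
    - [[0,-0.003,-0.076],[0,0,0],0.045]
    - [[0,-0.003,-0.09],[0,0,0],0.045]
    - [[0,-0.003,-0.096],[0,0,0],0.045]
    - [[0,-0.003,-0.098],[0,0,0],0.045]
    - [[0,-0.003,-0.098],[0,0,0],0.045]
    - [[0,-0.003,-0.098],[0,0,0],0.045]

```text
t: 7.83
tcp_pos: [661.8, -106.7, 18.9]
ee_rot: [3.135, -0.004, 2.73]
force: [0.7, -0.2, 0.1]
opening: 45.2
```

>>> jog_arm:
  series:
    - [[0,0,0],[0,0,0],0.02]
    - [[0,0,0],[0,0,0],0.005]
    - [[0,0,0],[0,0,0],0.0]
    - [[0,0,0],[0,0,0],0.0]
    - [[0,0,0],[0,0,0],0.0]
    - [[0,0,0],[0,0,0],0.0]
    - [[0,0,0],[0,0,0],0.0]

```text
t: 8.42
tcp_pos: [662.7, -106.8, 20.1]
ee_rot: [3.135, -0.002, 2.73]
force: [-0.6, -0.9, 6.0]
opening: 12.5
```

>>> jog_arm:
  series:
    - [[0,0,0.01],[0,0,0],0]
    - [[0,0,0.035],[0,0,0],0]
    - [[0,0.01,0.065],[0,0,0],0]
    - [[0,0.035,0.085],[0,0,0],0]
    - [[-0.001,0.07,0.09],[0,0,0],0]
    - [[-0.001,0.105,0.09],[0,0,0],0]
    - [[-0.002,0.14,0.09],[0,0,0],0]
    - [[-0.002,0.17,0.09],[0,0,0],0]
    - [[-0.0025,0.186,0.09],[0,0,0],0]
    - [[-0.0025,0.192,0.09],[0,0,0],0]

```text
t: 9.25
tcp_pos: [659.4, 89.5, 110.7]
ee_rot: [3.133, -0.003, 2.735]
force: [-0.3, -0.3, -0.9]
opening: 12.6
```

>>> jog_arm:
  series:
    - [[0,0,0],[0,0,0],0]
    - [[0,0,0],[0,0,0],0]
    - [[0,0,0],[0,0,0],0]

```text
t: 9.5
tcp_pos: [659.8, 86.7, 110.5]
ee_rot: [3.135, -0.002, 2.732]
force: [-0.2, -0.2, -0.8]
opening: 12.8
```

>>> jog_arm:
  series:
    - [[0,-0.0015,-0.01],[0,0,0],0]
    - [[0,-0.0017,-0.021],[0,0,0],0]
    - [[0,-0.0017,-0.029],[0,0,0],0]
    - [[0,-0.0017,-0.033],[0,0,0],0]
    - [[0,-0.0017,-0.035],[0,0,0],0]
    - [[0,-0.0017,-0.035],[0,0,0],0]
    - [[0,-0.0017,-0.035],[0,0,0],0]

```text
t: 10.08
tcp_pos: [660.0, 85.3, 75.5]
ee_rot: [3.134, -0.002, 2.733]
force: [0.1, 0.4, -0.5]
opening: 12.7
```

>>> jog_arm:
  series:
    - [[0,0,-0.001],[0,0,0],0]
    - [[0,0,-0.0025],[0,0,0],0]
    - [[0,0,-0.0025],[0,0,0],0]

```text
t: 10.33
tcp_pos: [660.6, 85.9, 74.1]
ee_rot: [3.133, -0.001, 2.733]
force: [-1.4, -0.6, 4.5]
opening: 12.6
```

>>> jog_arm:
  series:
    - [[0,0,0],[0,0,0],0.02]
    - [[0,0,0],[0,0,0],0.03]
    - [[0,0,0.001],[0,0,0],0.045]
    - [[0,0,0.003],[0,0,0],0.045]
    - [[0,0,0.02],[0,0,0],0.045]
    - [[0,0,0.045],[0,0,-0.05],0.045]
    - [[-0.003,0.02,0.06],[0,0,-0.12],0.045]
    - [[-0.01,0.05,0.06],[0,0,-0.22],0.045]
    - [[-0.02,0.09,0.06],[0,0,-0.33],0.045]
    - [[-0.03,0.125,0.06],[0,0,-0.44],0.045]

```text
t: 11.17
tcp_pos: [630.6, 212.4, 134.8]
ee_rot: [3.132, -0.001, 2.286]
force: [0.2, 1.4, -0.6]
opening: 45.2
```

>>> jog_arm:
  series:
    - [[-0.01,0.03,-0.01],[0,0,-0.11],0.045]
    - [[-0.012,0.045,-0.02],[0,0,-0.2],0.045]
    - [[-0.012,0.048,-0.03],[0,0,-0.25],0.045]
    - [[-0.012,0.048,-0.03],[0,0,-0.25],0.045]
    - [[-0.012,0.048,-0.03],[0,0,-0.25],0.045]
    - [[-0.012,0.048,-0.03],[0,0,-0.25],0.045]

```text
t: 11.67
tcp_pos: [619.3, 259.3, 105.2]
ee_rot: [3.131, -0.0, 2.036]
force: [0.3, 0.1, 1.3]
opening: 45.0
```

```bash
python3 - <<'E'
from h import *
from bench import ctrl
t=[]
for n in("side","top"):
    d=ctrl.get_image(n); s=ctrl.observe()
    c=d["pixels"][190:310,190:370] if n=="side" else d["pixels"][150:270,150:330]
    t.append(cv2.resize(np.clip(c[:,:,::-1]*1.5,0,255).astype(np.uint8),(450,300),interpolation=cv2.INTER_CUBIC))
cv2.imwrite("pics/q3.png",np.vstack(t)); print(s['tcp_pos'],s['ee_rot'],s['force'],s['opening'])
print(seated(d,'lr',CAN['lr']))
E
```

```text
[619.59715422 259.19549093 105.51717756] [ 3.13076670e+00 -4.01249114e-04  2.03516842e+00] [ 0.63020383 -0.54110054  0.50279544] 45.174601916848104
(array([657.6,  86. ]), array([657.4,  85.8,  59. ]))
```

View pics/q3.png

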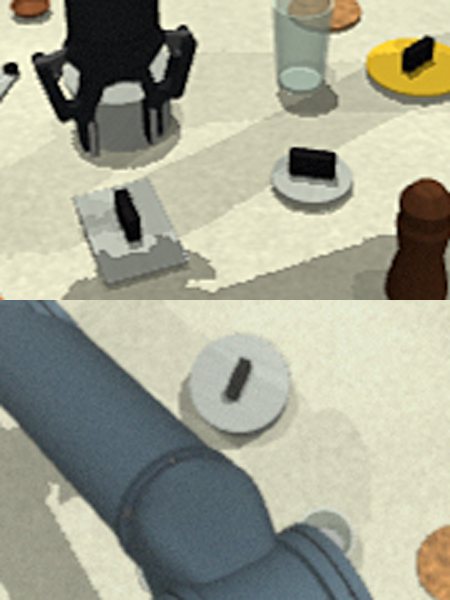

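The large round lid sits centred on its canister: (657.5,86) against a rim centre of (659,85). The fingers are above the oblong lid, so I'll descend, removing the 0.6° tilt on the way.

>>> jog_arm:
  series:
    - [[-0.0005,0,-0.015],[-0.002,0.004,0.003],0.045]
    - [[-0.0005,0,-0.035],[-0.0047,0.0094,0.006],0.045]
    - [[-0.0005,0,-0.055],[-0.0047,0.0094,0.006],0.045]
    - [[-0.0005,0,-0.072],[-0.0047,0.0094,0.006],0.045]
    - [[-0.0005,0,-0.082],[-0.0047,0.0094,0.006],0.045]
    - [[-0.0005,0,-0.0865],[-0.0047,0.0094,0.006],0.045]
    - [[-0.0005,0,-0.087],[-0.0047,0.0094,0.006],0.045]
    - [[-0.0005,0,-0.087],[-0.0047,0.0094,0.006],0.045]
    - [[-0.0005,0,-0.087],[-0.0047,0.0094,0.006],0.045]

```text
t: 12.52
tcp_pos: [619.9, 259.6, 19.6]
ee_rot: [3.139, -0.0, 2.041]
force: [-0.5, -0.3, -0.1]
opening: 44.8
```

>>> jog_arm:
  series:
    - [[0,0,0],[0,0,0],0.02]
    - [[0,0,0],[0,0,0],0.005]
    - [[0,0,0],[0,0,0],0.0]
    - [[0,0,0],[0,0,0],0.0]
    - [[0,0,0],[0,0,0],0.0]
    - [[0,0,0],[0,0,0],0.0]
    - [[0,0,0],[0,0,0],0.0]

```text
t: 13.1
tcp_pos: [620.7, 260.0, 20.7]
ee_rot: [3.138, -0.0, 2.041]
force: [0.0, -0.4, 6.1]
opening: 12.3
```

```bash
python3 - <<'E'
from h import *
from bench import ctrl
d=ctrl.get_image("top"); m,k,p=steel(d)
b=blob(m|k,CAN['ob']); z=H['ob']
# dense hull edge samples
dense=np.vstack([np.linspace(a,c,max(2,int(np.hypot(*(c-a))*4))) for a,c in zip(b,np.roll(b,-1,0))])
q=cast(d,dense,z); c0=np.array([612,-284.])
t=np.radians(16); 
for it in range(3):
    e=np.array([np.cos(t),np.sin(t)]); n=np.array([-e[1],e[0]]); E=(q-c0)@e; N=(q-c0)@n
    def fit(sel): 
        vx,vy,x,y=cv2.fitLine(q[sel].astype(np.float32),cv2.DIST_HUBER,0,.01,.01).ravel(); return np.array([vx,vy]),np.array([x,y])
    r=fit((N<-28)&(N>-40)&(abs(E)<38)); u=fit((E>46)&(abs(N)<22)); l=fit((N>36)&(abs(E)<30))
    ar=np.degrees(np.arctan(r[0][1]/r[0][0])); au=np.degrees(np.arctan(-u[0][0]/u[0][1])); al=np.degrees(np.arctan(l[0][1]/l[0][0]))
    print(ar,au,al,(r[1]-c0)@n,(u[1]-c0)@e); t=np.radians((ar*1.5+au+al)/3.5)
    e=np.array([np.cos(t),np.sin(t)]); n=np.array([-e[1],e[0]])
    c=((u[1]@e)-1-54)*e+((r[1]@n)+1+32)*n; print(np.degrees(t),c); c0=c
ov=np.clip(p[:,:,::-1]*1.4,0,255).astype(np.uint8).copy()
for hx,hy in((54,32),(50,28)):
    cs=[pix(d,[*(c+sx*hx*e+sy*hy*n),z]) for sx,sy in((1,1),(1,-1),(-1,-1),(-1,1))]
    cv2.polylines(ov,[np.round((np.array(cs)+.5)*4-.5).astype(int)],True,(0,0,255),1)
u,v=CAN['ob']; A=ov[4*v-120:4*v+120,4*u-120:4*u+120]
u,v=CAN['sq']; B=ov[4*v-120:4*v+120,4*u-120:4*u+120]
cv2.imwrite("pics/ob.png",cv2.resize(np.hstack([A,B]),(800,400)))
E
```

```text
15.144868 15.155928 14.762903 -33.50949224379523 55.512723922094885
15.038894 [ 612.5418 -284.3925]
15.144868 15.155762 14.738712 -32.99996 55.02017
15.031934 [ 612.5617  -284.38715]
15.144868 15.155762 14.722922 -33.000046 54.999985
15.027425 [ 612.562   -284.38715]
```

View pics/ob.png

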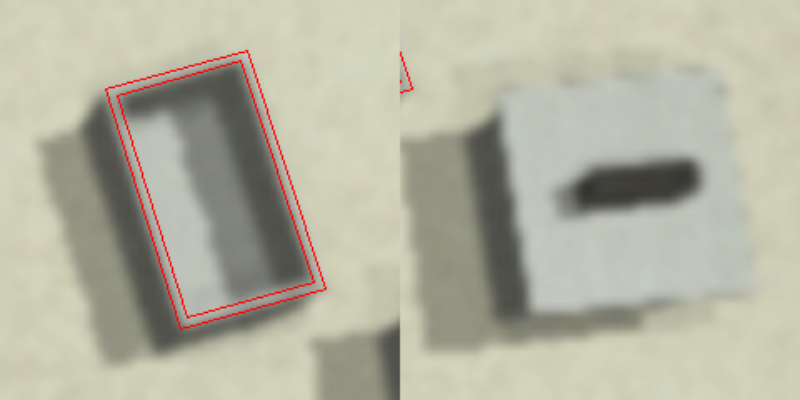

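The drawn rim outline lies exactly on the oblong canister: centre (612.5,-284.4), yaw 15.1°. The right tile shows the square lid seated and aligned. Now I'll carry the oblong lid across, well above everything.

>>> jog_arm:
  series:
    - [[0,0,0.01],[0,0,0],0]
    - [[0,0,0.035],[0,0,0],0]
    - [[0,0,0.07],[0,0,-0.05],0]
    - [[0,-0.005,0.1],[0,0,-0.14],0]
    - [[0,-0.015,0.125],[0,0,-0.24],0]
    - [[0,-0.035,0.14],[0,0,-0.34],0]
    - [[0,-0.06,0.14],[0,0,-0.44],0]
    - [[-0.001,-0.09,0.14],[0,0,-0.54],0]
    - [[-0.001,-0.122,0.14],[0,0,-0.64],0]
    - [[-0.001,-0.155,0.14],[0,0,-0.74],0]

```text
t: 13.98
tcp_pos: [619.1, 104.1, 161.3]
ee_rot: [3.138, -0.001, 1.297]
force: [0.1, -0.1, -1.2]
opening: 12.7
```

>>> jog_arm:
  series:
    - [[-0.001,-0.033,0],[0,0,-0.1],0]
    - [[-0.001,-0.066,0],[0,0,-0.2],0]
    - [[-0.002,-0.099,0],[0,0,-0.3],0]
    - [[-0.002,-0.132,0],[0,0,-0.4],0]
    - [[-0.003,-0.165,0],[0,0,-0.5],0]
    - [[-0.003,-0.198,0],[0,0,-0.6],0]
    - [[-0.004,-0.231,0],[0,0,-0.7],0]
    - [[-0.004,-0.262,0],[0,0,-0.8],0]
    - [[-0.005,-0.285,0],[0,0,-0.88],0]
    - [[-0.005,-0.3,0],[0,0,-0.93],0]

```text
t: 14.82
tcp_pos: [613.1, -199.6, 161.6]
ee_rot: [3.137, 0.0, 0.36]
force: [-0.7, -0.7, -0.1]
opening: 12.7
```

>>> jog_arm:
  series:
    - [[0,0,0],[0,0,0],0]
    - [[0,0,0],[0,0,0],0]

```text
t: 14.98
tcp_pos: [612.8, -199.8, 161.7]
ee_rot: [3.137, 0.0, 0.36]
force: [0.5, 1.4, -2.5]
opening: 12.7
```

>>> jog_arm:
  series:
    - [[0,-0.015,0],[0,0,-0.03],0]
    - [[0,-0.035,-0.005],[0,0,-0.06],0]
    - [[0,-0.055,-0.015],[0,0,-0.09],0]
    - [[0,-0.072,-0.03],[0,0,-0.096],0]
    - [[0,-0.082,-0.045],[0,0,-0.096],0]
    - [[0,-0.0846,-0.052],[0,0,-0.096],0]
    - [[0,-0.0846,-0.055],[0,0,-0.096],0]
    - [[0,-0.0846,-0.055],[0,0,-0.096],0]
    - [[0,-0.0846,-0.055],[0,0,-0.096],0]

```text
t: 15.73
tcp_pos: [613.4, -282.8, 106.7]
ee_rot: [3.138, -0.0, 0.266]
force: [1.0, 0.4, -1.4]
opening: 12.7
```

>>> jog_arm:
  series:
    - [[0,0,0],[0,0,0],0]
    - [[0,0,0],[0,0,0],0]

```text
t: 15.9
tcp_pos: [614.5, -281.6, 107.7]
ee_rot: [3.138, -0.002, 0.267]
force: [0.4, 0.1, -1.2]
opening: 12.5
```

>>> jog_arm:
  series:
    - [[-0.0015,-0.002,-0.008],[0,0,-0.003],0]
    - [[-0.0015,-0.002,-0.016],[0,0,-0.003],0]
    - [[-0.0015,-0.002,-0.022],[0,0,-0.003],0]
    - [[-0.0015,-0.002,-0.025],[0,0,-0.003],0]
    - [[-0.0015,-0.002,-0.025],[0,0,-0.003],0]
    - [[-0.0015,-0.002,-0.025],[0,0,-0.003],0]

```text
t: 16.4
tcp_pos: [612.8, -283.5, 82.3]
ee_rot: [3.138, -0.001, 0.265]
force: [0.8, -0.3, -0.8]
opening: 12.9
```

>>> jog_arm:
  series:
    - [[0,0,-0.001],[0,0,0],0]
    - [[0,0,-0.002],[0,0,0],0]
    - [[0,0,-0.002],[0,0,0],0]

```text
t: 16.65
tcp_pos: [613.0, -283.6, 80.7]
ee_rot: [3.138, -0.002, 0.264]
force: [-0.6, -0.1, 0.7]
opening: 12.7
```

>>> jog_arm:
  series:
    - [[0,0,-0.001],[0,0,0],0]
    - [[0,0,-0.001],[0,0,0],0]

```text
t: 16.82
tcp_pos: [613.1, -283.7, 80.7]
ee_rot: [3.138, -0.002, 0.264]
force: [-2.7, 0.5, 6.4]
opening: 12.8
```

>>> jog_arm:
  series:
    - [[0,0,0],[0,0,0],0.02]
    - [[0,0,0],[0,0,0],0.03]
    - [[0,0,0.001],[0,0,0],0.045]
    - [[0,0,0.003],[0,0,0],0.045]
    - [[0,0,0.02],[0,0,0],0.045]
    - [[0,0,0.05],[0,0,0],0.045]
    - [[0,0.01,0.085],[0,0,0],0.045]
    - [[-0.01,0.04,0.11],[0,0,0],0.045]
    - [[-0.02,0.075,0.12],[0,0,0],0.045]
    - [[-0.03,0.11,0.12],[0,0,0],0.045]

```text
t: 17.65
tcp_pos: [584.7, -173.7, 204.3]
ee_rot: [3.134, -0.008, 0.263]
force: [1.3, 0.6, 0.7]
opening: 45.1
```

```bash
python3 - <<'E'
from h import *
from bench import ctrl
d=ctrl.get_image("side"); s=ctrl.observe(); print(s['tcp_pos'],s['ee_rot'],s['joint_positions'].round(2) if hasattr(s['joint_positions'],'round') else s['joint_positions'])
cv2.imwrite("pics/q4.png",cv2.resize(np.clip(d["pixels"][110:210,220:370,::-1]*1.5,0,255).astype(np.uint8),(750,500),interpolation=cv2.INTER_CUBIC))
E
```

```text
[ 582.60857559 -163.17030426  202.44715318] [-3.14057251 -0.00477196  0.27180204] [ 0.25  0.49 -0.06  1.69  0.03  0.96 -1.13]
```

View pics/q4.png

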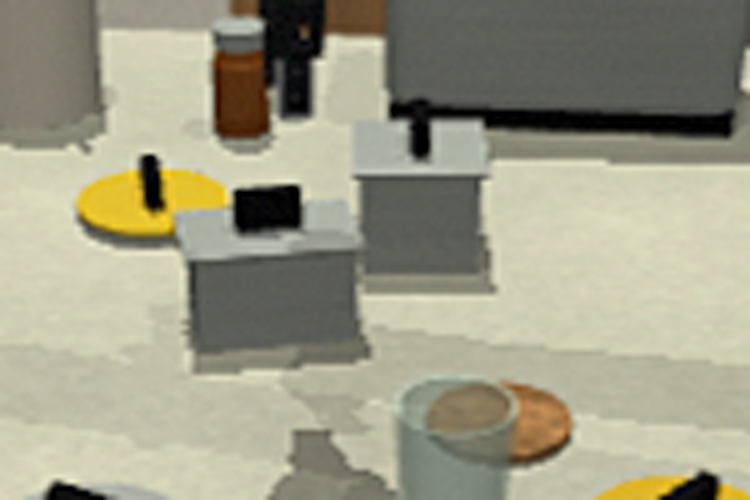

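Oblong and square lids are both seated flat and parallel to their canisters. Last is the small round lid.

>>> jog_arm:
  series:
    - [[-0.01,0.03,0],[0,0,-0.03],0.045]
    - [[-0.023,0.062,0],[0,0,-0.07],0.045]
    - [[-0.036,0.097,0],[0,0,-0.11],0.045]
    - [[-0.049,0.132,0],[0,0,-0.15],0.045]
    - [[-0.062,0.167,0],[0,0,-0.19],0.045]
    - [[-0.075,0.202,0],[0,0,-0.23],0.045]
    - [[-0.088,0.237,0],[0,0,-0.27],0.045]
    - [[-0.101,0.272,-0.01],[0,0,-0.3],0.045]
    - [[-0.114,0.302,-0.03],[0,0,-0.32],0.045]
    - [[-0.122,0.322,-0.05],[0,0,-0.326],0.045]

```text
t: 18.53
tcp_pos: [459.7, 162.6, 152.7]
ee_rot: [-3.138, -0.006, -0.052]
force: [0.0, 0.2, -0.0]
opening: 44.7
```

>>> jog_arm:
  series:
    - [[0,0,-0.02],[0,0,0],0.045]
    - [[0,0,-0.04],[0,0,0],0.045]
    - [[0,0,-0.04],[0,0,0],0.045]
    - [[0,0,-0.04],[0,0,0],0.045]
    - [[0,0,-0.04],[0,0,0],0.045]

```text
t: 18.95
tcp_pos: [460.6, 162.4, 113.6]
ee_rot: [-3.138, -0.007, -0.053]
force: [0.4, 0.3, 0.1]
opening: 45.0
```

```bash
python3 - <<'E'
from h import *
from bench import ctrl
s=ctrl.observe(); print(s['tcp_pos'],s['ee_rot'],s['joint_positions'])
E
```

```text
[460.55171525 162.39435297 113.58125534] [-3.13794849 -0.00749012 -0.05256209] [-0.34203721  0.44244688 -0.10929317  2.04994697  0.07835538  0.64465338
 -2.12650883]
```

>>> jog_arm:
  series:
    - [[-0.003,0.003,-0.01],[-0.0035,0.0075,0],0.045]
    - [[-0.0056,0.0062,-0.025],[-0.0035,0.0075,0],0.045]
    - [[-0.0056,0.0062,-0.04],[-0.0035,0.0075,0],0.045]
    - [[-0.0056,0.0062,-0.06],[-0.0035,0.0075,0],0.045]
    - [[-0.0056,0.0062,-0.078],[-0.0035,0.0075,0],0.045]
    - [[-0.0056,0.0062,-0.089],[-0.0035,0.0075,0],0.045]
    - [[-0.0056,0.0062,-0.0945],[-0.0035,0.0075,0],0.045]
    - [[-0.0056,0.0062,-0.0945],[-0.0035,0.0075,0],0.045]
    - [[-0.0056,0.0062,-0.0945],[-0.0035,0.0075,0],0.045]

```text
t: 19.7
tcp_pos: [455.4, 168.7, 19.5]
ee_rot: [3.142, -0.001, -0.053]
force: [0.1, -1.1, 0.6]
opening: 45.1
```

>>> jog_arm:
  series:
    - [[0,0,0],[0,0,0],0.02]
    - [[0,0,0],[0,0,0],0.005]
    - [[0,0,0],[0,0,0],0.0]
    - [[0,0,0],[0,0,0],0.0]
    - [[0,0,0],[0,0,0],0.0]
    - [[0,0,0],[0,0,0],0.0]
    - [[0,0,0],[0,0,0],0.0]

```text
t: 20.28
tcp_pos: [456.2, 169.0, 20.5]
ee_rot: [-3.141, -0.002, -0.053]
force: [0.3, 0.3, 6.3]
opening: 12.6
```

>>> jog_arm:
  series:
    - [[0,0,0.01],[0,0,0],0]
    - [[0,0,0.035],[0,0,0],0]
    - [[0,0,0.07],[0,0,0],0]
    - [[0.002,0.01,0.1],[0,0,0.03],0]
    - [[0.005,0.03,0.125],[0,0,0.08],0]
    - [[0.009,0.06,0.14],[0,0,0.13],0]
    - [[0.013,0.095,0.145],[0,0,0.18],0]
    - [[0.017,0.13,0.145],[0,0,0.23],0]
    - [[0.021,0.165,0.145],[0,0,0.28],0]
    - [[0.025,0.2,0.145],[0,0,0.32],0]

```text
t: 21.12
tcp_pos: [481.1, 370.3, 166.7]
ee_rot: [-3.141, -0.003, 0.269]
force: [0.6, -0.9, -1.9]
opening: 12.5
```

>>> jog_arm:
  series:
    - [[0.003,0.03,0],[0,0,0.02],0]
    - [[0.006,0.055,0],[0,0,0.03],0]
    - [[0.007,0.07,-0.005],[0,0,0.03],0]
    - [[0.007,0.073,-0.015],[0,0,0.03],0]
    - [[0.007,0.073,-0.025],[0,0,0.03],0]
    - [[0.007,0.073,-0.03],[0,0,0.03],0]
    - [[0.007,0.073,-0.03],[0,0,0.03],0]
    - [[0.007,0.073,-0.03],[0,0,0.03],0]
    - [[0.007,0.073,-0.03],[0,0,0.03],0]

```text
t: 21.87
tcp_pos: [488.7, 442.3, 137.1]
ee_rot: [-3.141, -0.004, 0.298]
force: [-0.7, -0.6, -2.1]
opening: 12.7
```

```bash
python3 - <<'E'
from h import *
from bench import ctrl
d=ctrl.get_image("side"); s=ctrl.observe(); print(s['tcp_pos'],s['ee_rot'])
cv2.imwrite("pics/q5.png",cv2.resize(np.clip(d["pixels"][240:390,220:400,::-1]*1.5,0,255).astype(np.uint8),(600,500),interpolation=cv2.INTER_CUBIC))
E
```

```text
[488.73725481 442.72698216 137.35945552] [-3.14077917 -0.00393255  0.29805815]
```

View pics/q5.png

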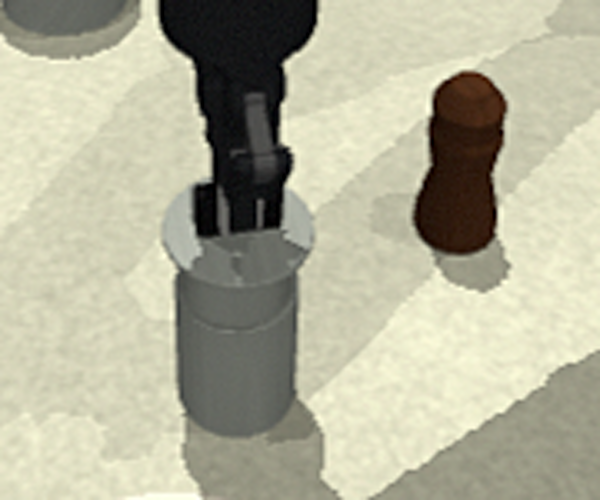

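The small lid is held level and centred over its canister (tile 238,232 above 238,300), and the mill is untouched. Lower it.

>>> jog_arm:
  series:
    - [[0,0,-0.01],[0,0,0],0]
    - [[0,0,-0.021],[0,0,0],0]
    - [[0,0,-0.029],[0,0,0],0]
    - [[0,0,-0.033],[0,0,0],0]
    - [[0,0,-0.035],[0,0,0],0]
    - [[0,0,-0.035],[0,0,0],0]
    - [[0,0,-0.035],[0,0,0],0]

```text
t: 22.5
tcp_pos: [488.8, 442.9, 102.3]
ee_rot: [-3.141, -0.004, 0.298]
force: [-1.4, -0.6, -1.6]
opening: 12.6
```

>>> jog_arm:
  series:
    - [[0,0,-0.001],[0,0,0],0]
    - [[0,0,-0.002],[0,0,0],0]
    - [[0,0,-0.002],[0,0,0],0]

```text
t: 22.75
tcp_pos: [489.0, 443.3, 100.7]
ee_rot: [-3.14, -0.005, 0.298]
force: [0.4, 0.3, -1.2]
opening: 12.9
```

>>> jog_arm:
  series:
    - [[0,0,-0.001],[0,0,0],0]
    - [[0,0,-0.001],[0,0,0],0]
    - [[0,0,-0.001],[0,0,0],0]

```text
t: 23.0
tcp_pos: [489.1, 443.3, 100.6]
ee_rot: [-3.14, -0.005, 0.298]
force: [-2.8, -1.4, 5.4]
opening: 12.3
```

>>> jog_arm:
  series:
    - [[0,0,0],[0,0,0],0.02]
    - [[0,0,0],[0,0,0],0.03]
    - [[0,0,0.001],[0,0,0],0.045]
    - [[0,0,0.003],[0,0,0],0.045]
    - [[0,0,0.02],[0,0,0],0.045]
    - [[0,0,0.05],[0,0,0],0.045]
    - [[0,0,0.085],[0,0,0],0.045]
    - [[0,-0.01,0.12],[0,0,0],0.045]
    - [[-0.005,-0.04,0.135],[0,0,0],0.045]
    - [[-0.01,-0.075,0.14],[0,0,0],0.045]

```text
t: 23.83
tcp_pos: [479.8, 371.2, 244.6]
ee_rot: [-3.136, -0.012, 0.301]
force: [0.6, 0.0, 0.3]
opening: 45.3
```

>>> jog_arm:
  series:
    - [[0.005,-0.03,0.01],[0,0,0],0.045]
    - [[0.01,-0.06,0.02],[0,0,0],0.045]
    - [[0.01,-0.09,0.02],[0,0,0],0.045]
    - [[0.01,-0.12,0.02],[0,0,0],0.045]
    - [[0.01,-0.15,0.02],[0,0,0],0.045]
    - [[0.01,-0.18,0.02],[0,0,0],0.045]
    - [[0.01,-0.21,0.02],[0,0,0],0.045]
    - [[0.01,-0.23,0.02],[0,0,0],0.045]
    - [[0.01,-0.24,0.02],[0,0,0],0.045]
    - [[0.01,-0.24,0.02],[0,0,0],0.045]

```text
t: 24.67
tcp_pos: [490.1, 128.8, 264.8]
ee_rot: [-3.137, -0.012, 0.297]
force: [0.3, -0.1, -0.7]
opening: 45.2
```

```bash
python3 - <<'E'
from h import *
from bench import ctrl
D={n:ctrl.get_image(n) for n in("side","top")}; s=ctrl.observe(); print(s['tcp_pos'],s['force'])
d=D["top"]
for n in RL: print(n,seated(d,n,CAN[n]))
f=lambda x,w,h:cv2.resize(np.clip(x[:,:,::-1]*1.5,0,255).astype(np.uint8),(w,h),interpolation=cv2.INTER_CUBIC)
a=f(d["pixels"][130:320,80:460],800,300) ; b=f(D["side"]["pixels"][120:380,170:440],400,300); 
c=f(d["pixels"][205:275,85:175],400,300)
cv2.imwrite("pics/end.png",np.vstack([a,np.hstack([b,c])]))
E
```

```text
[489.91857049 132.49884353 264.79323861] [-1.01797857  0.59224959 -0.7987943 ]
sr (array([486.8, 441.2]), array([484.9, 434.2,  46.4]))
lr (array([657.2,  86. ]), array([656.9,  85.8,  59.2]))
```

View pics/end.png

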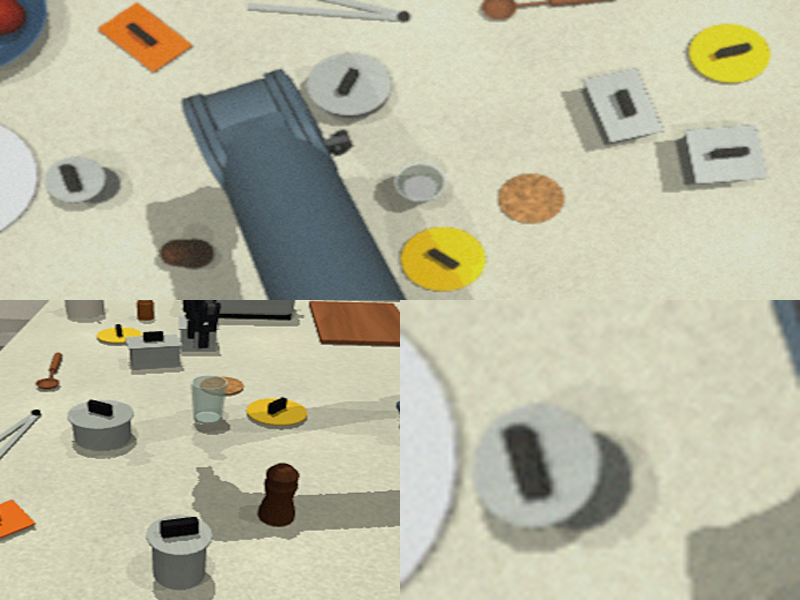

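All four lids look seated flat. The small lid's circle fit merged with the canister wall, so I'll check its centre from the crop, (115.5,243.4), and then hand in.

```bash
python3 - <<'E'
from h import *
from bench import ctrl
d=ctrl.get_image("top"); p=ray(d,115.5,243.4,93); e=np.hypot(*(p[:2]-[487.4,442.4])); print(p,e,ctrl.observe()['t'])
m,k,_=steel(d)
print([(n,rect(cast(d,blob(k,CAN[n],12),H[n]+33))) for n in('ob','sq')])
if e<5: ctrl.sign_off(); print("signed")
E
```

```text
[486.78506204 441.1216009   93.        ] 1.4186095121375488 24.8167
[('ob', (array([ 612.2, -279.5]), array([47.1, 17.8]), 14.7)), ('sq', (array([ 519.8, -407.2]), array([41.8, 14.7]), -85.6))]
the job is handed in; nothing more can be done
signed
```

All four bar-handled lids are on their own canisters, and I handed the job in at about 25 s of the 99 s allowed. The glass, mill and the yellow and orange look-alikes were never touched.

| Lid | Position against its canister | Yaw against its canister |
|---|---|---|
| Small round | 1.4 mm off centre | – |
| Large round | about 2 mm off centre | – |
| Oblong | about 5 mm by handle centre | handle 14.7° vs 15.1° |
| Square | about 5–7 mm by handle centre | handle 4.4° vs 5–6° |

- **Seating:** all four look flat on the rims in the last top and side pictures. I lowered each one until a light upward force showed contact, then released it.
- **Disagreeing check:** the oblong and square offsets are larger than I expected. The arm released those lids within about 1 mm of the measured centres. The same handle method already read 2–4 mm toward the camera on lids lying on the table, so I think part of the offset is bias in the method. I did not confirm that.
- **Failed checks:** the plate-outline fits for the small round and square lids were spoiled by the canister wall behind them. I took the small lid's centre by eye from a crop instead, and judged the square lid by eye plus its handle reading.

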